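# Clip the board pack and hold the spine press in the green

## Task

A new cloth spine is being glued on the board pack in the green spine press. Clip the red spring clamp well onto the pack's free upright edge, which sticks out to the left of the press, so that the rubber pads of both jaws grip the boards from both sides, and let go of the clamp. Then push the press's yellow lever paddle down until its pointer stands in the green band of the scale, never as far as the red band, keep it there steadily for at least two seconds, and finish while still holding it there (do not let the lever up); leave the paste jar, the glue bottle and the tag roll where they stand.

Things in the scene. Friction and masses are not known exactly. Their poses are not given: they have to be found in the camera images.
- press: green bench press, fixed; base plate 175 x 130 x 12 mm. Origin on the table under the middle of the base; -x its front (towards the robot), +y its left (pack's free edge), z up. Lever hinge at (65, 0, 100) mm, axis along y. White upright scale plate, 26 mm wide, at x -72, y -47, to 152 mm high, facing front: green band z 97-112 mm, red band below 93 mm, passed by the lever's black pointer
- folder: upright pack of brown boards, 10 mm thick (its x), 150 mm long (y), 66 mm high, fixed in the press, blue cloth spine on top. Origin at the foot of its free upright edge, mid-thickness, 6 mm above the table; the pack runs along -y into the press, +y points outward. Axes parallel to the press's. The edge overhangs the base by 35 mm; the steel holder begins 60 mm inward
- clamp: red spring clamp like a big clothes peg, lying on its side, 104 mm long, 22 mm high, 62 mm over the handles' ends, 60 g. Origin under its steel pivot pin at the underside; +x points out of the jaws (tips 44 mm ahead), handles splay to -x (ends 60 mm behind), z along the pin, up. Symmetric about its x axis, also while it opens
- jaw_a: the clamp's half on its +y side (handle, jaw, black rubber pad); origin as the clamp's. Squeezing the handles opens both jaws alike, to about 24 mm between the pads at the stop; the spring closes them on the pack with about 5 N a side. The space between the jaws is free from 7 mm ahead of the pin to the tips
- jaw_b: the clamp's half on its -y side; origin at the clamp's origin
- clamp_mouth (a point): point midway between the two rubber pads' middles, 37 mm ahead of the pivot and 11 mm above the clamp's underside; each pad is 14 mm long. The clamp is on the pack when this point lies inside it; as the handles are let go the clamp backs out by some 5 mm, so bring this point about 16 mm inside the free edge first, and low: a lifted clamp may sag to the table before the jaws bite
- clamp_grip (a point): point midway between the handles, 40 mm behind the pivot, 11 mm above the underside: squeeze here. The handles are about 55 mm wide over their outsides here when free, about 22 mm and parallel at the stop (jaws fully open), which takes about 10 N
- lever (a joint): press lever, rad: 0 at rest (raised, spring up), grows as the paddle is pushed down; pointer in the green band from 0.17 to 0.27, red band from 0.30, end stop at 0.42. The spring takes about 5 N at the paddle to start and about 9 N in the green; it rises again when let go
- paddle: yellow paddle at the lever's front end; origin at the middle of its top face (50 mm along the lever, 46 mm wide, 12 mm thick), 165 mm from the hinge; about 148 mm above the table at rest, tilted 0.25 rad up to the front; about 112 mm and nearly level in mid green (36 mm lower, 8 mm nearer the front). Push straight down here with shut fingertips
- paste_jar: black jar with cream lid, 61 mm across, 50 mm high, loose bystander; origin under its centre
- glue_bottle: white bottle with orange nozzle, 36 mm across, 112 mm high, loose bystander; origin under its centre
- tag_roll: white roll of tags, 65 mm across, 30 mm high, loose bystander; origin under its centre
Things that resemble listed ones, but are neither listed nor needed, are in the scene too. What is meant by the clamp is not blue or turquoise, and is the larger of those in its own colour.

How it is judged (in metres and radians):
On the way, in this order (a step that is already met when the one before it is completed fails the run):
1. the clamp grips the pack's free edge from both sides and has been let go (y of clamp_mouth in the frame of folder between -0.035 and 0 m and x of clamp_mouth in the frame of folder between -0.009 and 0.009 m and z of clamp_mouth in the frame of folder between -0.002 and 0.066 m and contact force between each of jaw_a, jaw_b and folder above 1.5 N and contact force between each of the fingers, the arm and clamp below 0.1 N), for 0.3 s.
2. the robot holds the lever with the pointer in the green band for two seconds, the clamp still on (all of step 1 and value of joint lever between 0.15 and 0.29 rad and velocity of joint lever between -0.1 and 0.1 rad/s and contact force between any of the fingers, the arm and paddle above 3 N), for 2 s.
At the end, for the whole second after the job is handed in: Clamp untouched on the pack: point between its pads 0 to 35 mm inside the free edge, within 9 mm of the pack's middle plane and within its height, each jaw pressing over 1.5 N. The robot pushes the paddle with over 3 N, lever still, between 0.15 and 0.29 rad (green band) (all of step 2); the arm keeps its last pose, push and grip.
It fails at once if the lever is pushed into the red band (value of joint lever above 0.32 rad).
It fails at once if the paste jar is pushed away (distance of paste_jar from where it was at the start of the episode above 0.03 m).
It fails at once if the glue bottle is pushed away (distance of glue_bottle from where it was at the start of the episode above 0.03 m).
It fails at once if the tag roll is pushed away (distance of tag_roll from where it was at the start of the episode above 0.03 m).
It also fails if it takes over 54 s, if anything falls off the work surface, if the arm or the gripper's body presses on something with over 40 N, if the wrist force passes 120 N, or if a joint passes its speed limit or range.

## Robot

A 6-joint arm with a two-finger parallel gripper is mounted at the origin on a cart in front of the work surface, level with it; the furniture and walls round the work are solid. World frame = base frame: x ahead of the robot, y to its left, z up, the work surface at z = 0. Lengths are in m, angles in degrees, forces in N, time in s.
With the tool pointing down it reaches from about 0.325 to 0.75 m from the base axis. Payload 7.6 kg.
Tool frame: the origin (TCP) lies between the finger pads; the fingertips stand 8 mm ahead of it and the grasp point (between the pads) lies 11 mm behind it (manip.tip_extent is the distance from the TCP to the fingertips, in m); z points along the fingers, y is the line along which they close (so a half turn about z gives the same grasp; the last joint's range is limited). The gripper opens to 85 mm and grips with 20 to 120 N. Pads are 22 mm wide; open, the fingers measure 114 mm over their backs; the gripper's body (76 mm by 85 mm) begins 54 mm behind the grasp point. The pads swing forward as they close: fully open they stand 13 mm farther back than shut.
Start: joints at [-68.6, 2.991, 80.254, -0, 96.75, -4.028], TCP at [0.225, -0.474, 0.239] pointing down, gripper open.
Joint ranges: [-166.34, 166.34], [-52.06, 124.39], [6.96, 135.62], [-60.46, 240.46], [14.63, 156.25], [-167.68, 167.68]. Speed limits (degrees/s): [147.25, 147.25, 172.46, 180, 180, 180].

## Interface

Orientations are given as a 3x3 rotation matrix whose columns are the frame's x, y, z axes.
In Python, from rig import status, read_camera, job, search_frame, manip gives the robot as it stands.
- The arm moves only by the tool jog_arm, never from a script. Its arguments are lists of equal length, an entry for each row: "xyz": the shift along the tool's x, y, z in mm, a list of three; "spin": the turn about the tool's z in rad. In form: {"xyz": [[tx, ty, tz], ...], "spin": [spin, ...]}. A call has 1 to 5 rows; each row is the pose to reach, as a shift and turn from the pose commanded when the call began, along the tool's axes at that moment; what a row does not reach only later rows make up. A row lasts 1/10 s, in which the tool goes at most 50 mm and 8.59 degrees, less where a joint would pass 70% of its speed; a pose out of reach is approached as far as the arm can. A call with a gripper value outside its range is refused whole. "claw" is the closure, from 0 (fully open) to 1 (shut), set as the call begins (left out, the last holds). The fingers move at their own pace and stop on an object; the grip force is fixed at half the most. Time passes only in rows, so rows that repeat a pose let the fingers close. It gives the time, the measured TCP pose, the force, the opening and the grip force at its end, in the units of the state.
- status.state(): the state, without advancing time (a new reading comes with each control period).
- read_camera(name): name is "side" or "top" or "wrist"; returns a dict with "color" (480x640x3 uint8, red, green, blue), "vertical_fov" (degrees; the focal length in pixels is half the picture's height over the tangent of half this angle, whatever the lens; pixels are square), "cx", "cy" (the principal point, pixels), "R" (3x3) and "t" (3): a world point X has camera coordinates R X + t. Camera axes: x right, y down, z forward; pixel columns grow to the right and rows downward; lengths in m; the calibration is good to about 2 mm. The wrist camera is an equidistant fisheye: a pixel r from the principal point sees the ray r / f radians off the axis. A picture is of the moment at which its call begins. There is no depth.
- job.hand_in(): hands the job in; it is judged then, once.
Trained networks look in a picture, given as the dict that the camera call returned (one of the last four; its "shot" number tells which), for a name from the list of things; names that differ only in an ending like _2 or _b are one class to them, and where a whole thing is asked for, a point or a joint stands for the part that bears it (a point fixed in the world has none). Each returns a list of dicts, best first, with "p" (0 to 1); they miss things now and then, are a little off and sometimes report something else, mostly with a low value. They report only what shows in the picture. A call takes as long as a camera call. They do not tell look-alikes from the thing itself.
- search_frame(picture, target): "position" ([x, y, z] in m, in the coordinates of the camera as it stood for that picture, good to about 4 mm: the middle of the surface that is visible of it).
The state is a dict: "t": time; "q": joint angles; "joint_vel": joint speeds; "joint_torque": joint torques, N m; "ee_pos": TCP position; "tool_rot": TCP orientation; "ft_force": force on the tool from outside, world axes, zero at the start; "wrist_torque": the same for the moment, N m; "gripper_width": opening from 0.0 (shut) to 1.0 (fully open); "grasp_force": force on a finger pad.
Only numpy, scipy, OpenCV 4.12 (cv2) and the standard library are available. Lean on these libraries where they do the work, as an engineer would, in place of code of your own. Each camera call takes 0.05 s, during which the arm holds its last target. There are 200 camera calls.

## Working session

There is one attempt and no reset: what is moved stays moved. The work goes in short steps, Python scripts to look and compute and a tool call to move; the robot and the scene stay as the last step left them, time stands still between calls to the robot, and variables do not carry over. Pictures are saved under pics/ and viewed, at most 10 in all, crops included, and the job is handed in when it is done.

Besides the shell and the picture viewer there is one more tool, called by a JSON object that holds its "method" and its "body". jog_arm: Moves the arm, as the interface text tells. Its arguments: {"type":"object","properties":{"xyz":{"type":"array"},"spin":{"type":"array"},"claw":{"type":"number"}},"required":["xyz","spin"]}

```bash
mkdir -p pics
cat > h.py <<'E'
import numpy as np, cv2
from rig import status, read_camera, job, search_frame, manip
def f(p): return 240/np.tan(np.radians(p["vertical_fov"])/2)
def w(p,c): return np.array(p["R"]).T@(np.array(c)-np.array(p["t"]))
def px2w(p,u,v,z):
    R=np.array(p["R"]);t=np.array(p["t"]);o=-R.T@t
    d=R.T@np.array([(u-p["cx"])/f(p),(v-p["cy"])/f(p),1]);return o+d*(z-o[2])/d[2]
def w2px(p,X):
    c=np.array(p["R"])@np.array(X)+np.array(p["t"]);return p["cx"]+f(p)*c[0]/c[2],p["cy"]+f(p)*c[1]/c[2]
def save(p,n): cv2.imwrite("pics/"+n,p["color"][:,:,::-1])
E
python3 - <<'E'
from h import *
np.set_printoptions(precision=4,suppress=True)
for n in("top","side"):
    p=read_camera(n);save(p,n+"1.png");print(n,f(p),-np.array(p["R"]).T@p["t"])
    for k in("press","folder","clamp","jaw_a","clamp_mouth","clamp_grip","paddle","paste_jar","glue_bottle","tag_roll"):
        for d in search_frame(p,k)[:3]:
            X=w(p,d["position"]);print(k,round(d["p"],2),X,np.round(w2px(p,X)))
print(status.state(),manip.tip_extent)
E
```

```text
top 582.0050626825391 [ 0.2493 -0.3815  1.2827]
press 0.95 [ 0.5353 -0.3429  0.0287] [294. 206.]
folder 0.75 [ 0.5476 -0.2858  0.0559] [267. 198.]
clamp 0.7 [ 0.4455 -0.1673  0.0245] [214. 247.]
clamp 0.59 [ 0.3407 -0.2437  0.0156] [249. 295.]
clamp 0.55 [ 0.5782 -0.6518  0.0177] [432. 187.]
jaw_a 0.67 [ 0.5789 -0.6463  0.0163] [429. 186.]
jaw_a 0.66 [ 0.4662 -0.1687  0.0213] [215. 238.]
jaw_a 0.6 [ 0.4379 -0.1644  0.0191] [213. 251.]
clamp_mouth 0.92 [ 0.4451 -0.1692  0.0203] [215. 248.]
clamp_mouth 0.75 [ 0.3404 -0.2438  0.0122] [249. 295.]
clamp_mouth 0.7 [ 0.5714 -0.6487  0.0139] [430. 190.]
clamp_grip 0.9 [ 0.4478 -0.1682  0.0202] [215. 246.]
clamp_grip 0.74 [ 0.3431 -0.2431  0.0129] [249. 294.]
clamp_grip 0.62 [ 0.5742 -0.6518  0.0176] [432. 188.]
paddle 0.79 [ 0.4439 -0.3373  0.1478] [289. 237.]
paddle 0.46 [ 0.5456 -0.2869  0.0541] [268. 199.]
paste_jar 0.87 [ 0.3206 -0.377   0.0494] [310. 303.]
glue_bottle 0.61 [ 0.5619 -0.5386  0.0668] [384. 189.]
tag_roll 0.69 [ 0.4379 -0.5692  0.0313] [398. 248.]
side 464.9468616446743 [0.4628 0.3337 0.5719]
press 0.89 [ 0.5431 -0.3232  0
[... 828 characters left out ...]
532] [234. 218.]
glue_bottle 0.41 [ 0.4487 -0.1498  0.0213] [305. 359.]
tag_roll 0.74 [ 0.4306 -0.5765  0.027 ] [300. 211.]
{'t': 1.1, 'q': array([-68.602 ,   2.9889,  80.2537,   0.    ,  96.7473,  -4.0279]), 'joint_vel': array([-0.0275, -0.0904, -0.0082,  0.0159, -0.0689, -0.0204]), 'joint_torque': array([  0.0015, -38.1544, -36.0311,  -0.    ,   0.0003,  -0.    ]), 'ee_pos': array([ 0.2254, -0.4742,  0.2393]), 'tool_rot': array([[ 0.9031,  0.4293,  0.0001],
       [ 0.4293, -0.9031, -0.0002],
       [-0.    ,  0.0002, -1.    ]]), 'ft_force': array([ 0.3473,  0.6831, -0.7237]), 'wrist_torque': array([ 0.0199,  0.0085, -0.0318]), 'grasp_force': 0.0, 'gripper_width': 1.0029393495632692} 0.008
```

View pics/top1.png

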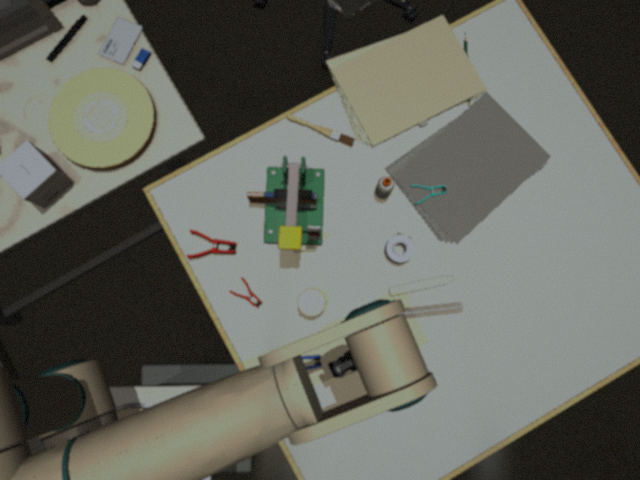

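View pics/side1.png

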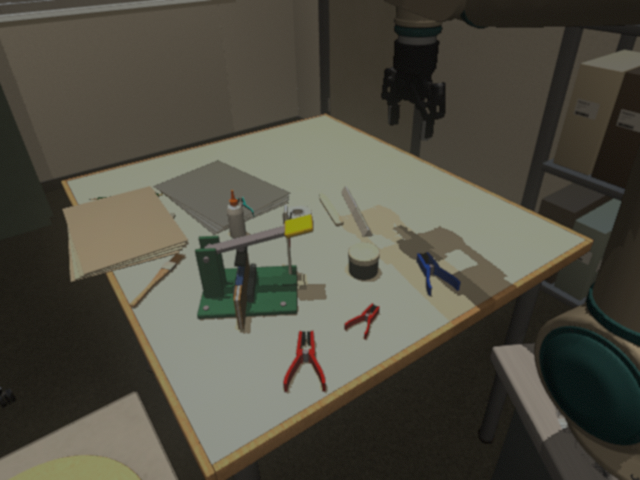

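The top view shows the press at (294,206) with its paddle at (290,237). The candidate clamps in the top view are large red (212,245), small red (249,294), turquoise (432,187), and blue at (436,270) in the side view. The larger red one at (212,245) fits the description. I'll confirm it in one enlarged crop and measure its pose.

Run:
```python
from h import *
np.set_printoptions(precision=4,suppress=True)
p=read_camera("top")
im=p["color"];a=im[150:310,170:340]
cv2.imwrite("pics/crop1.png",cv2.resize(a[:,:,::-1],None,fx=3.7,fy=3.7,interpolation=cv2.INTER_CUBIC)[:600,:800])
c=im.astype(int)
red=((c[:,:,0]>90)&(c[:,:,0]>1.8*c[:,:,1])&(c[:,:,0]>1.8*c[:,:,2])).astype(np.uint8)
n,l,st,ce=cv2.connectedComponentsWithStats(red)
for i in range(1,n):
    if st[i,4]>25: 
        v,u=np.where(l==i);P=np.array([px2w(p,x,y,.018)[:2] for x,y in zip(u,v)])
        m=P.mean(0);ev,V=np.linalg.eigh(np.cov((P-m).T));ax=V[:,1]
        s=(P-m)@ax;q=(P-m)@V[:,0]
        print(st[i],m,"axis",ax,np.degrees(np.arctan2(ax[1],ax[0])),"s",s.min(),s.max(),"width",[(round(float(k),3),np.round([q[abs(s-k)<.004].min(),q[abs(s-k)<.004].max()],4)) for k in np.arange(s.min(),s.max(),.012) if (abs(s-k)<.004).any()])
g=((c[:,:,1]>1.35*c[:,:,0])&(c[:,:,1]>1.2*c[:,:,2])&(c[:,:,1]>50)).astype(np.uint8);g[:150]=0;g[260:]=0;g[:,:250]=0;g[:,340:]=0
v,u=np.where(g);P=np.array([px2w(p,x,y,.012)[:2] for x,y in zip(u,v)],np.float32)
print("green",len(u),cv2.minAreaRect(P),u.min(),u.max(),v.min(),v.max())
```

```text
[384 179   6   6  26] [ 0.5902 -0.55  ] axis [0.49   0.8717] 60.65949078220402 s -0.0064500815396955 0.006587683681088555 width [(-0.006, array([-0.0066,  0.0037])), (0.006, array([-0.0055,  0.0049]))]
[191 231  45  14 103] [ 0.4651 -0.164 ] axis [0.3042 0.9526] 72.28765887241039 s -0.050111094411360683 0.05156243664139237 width [(-0.05, array([-0.0048, -0.0027])), (-0.038, array([-0.005 , -0.0009])), (-0.026, array([-0.0039,  0.0017])), (-0.014, array([-0.0015,  0.0062])), (-0.002, array([0.0011, 0.0066])), (0.01, array([-0.0001,  0.005 ])), (0.022, array([-0.0017,  0.0019])), (0.034, array([-0.0034,  0.    ])), (0.046, array([-0.005 , -0.0002]))]
[188 248  47  10 131] [ 0.4354 -0.1614] axis [-0.1137  0.9935] 96.53038603895864 s -0.04935276019848301 0.05181641657806697 width [(-0.049, array([0.0011, 0.0058])), (-0.037, array([-0.0003,  0.0047])), (-0.025, array([0.0003, 0.0033])), (-0.013, array([-0.008 ,  0.0017])), (-0.001, array([-0.0088,  0.    ])), (0.011, array([-0.0041,  0.0006])), (0.023, array([-0.0013,  0.0033])), (0.035, array([0.    , 0.0044])), (0.047, array([0.    , 0.0053]))]
green 2061 ((0.5529434084892273, -0.3432665169239044), (0.1264294981956482, 0.1960500329732895), 87.26398468017578) 264 323 157 243
```

View pics/crop1.png

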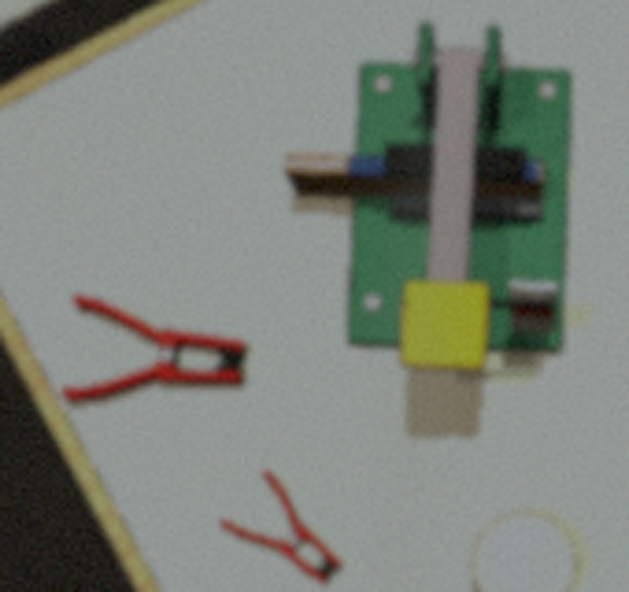

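The crop confirms the larger red clamp: tips at crop (243,362), pivot at (166,356) and handle ends at (76,348). The pack's free edge is at crop (290,164), and its top face is 72 mm high. The base corners are (361,63), (570,70), (562,350) and (350,343).

```bash
cat >> h.py <<'E'
def go(x,y,z,ang=None):
    "tool-frame shift (mm) and spin (rad) to reach world x,y,z with tool y at angle ang (deg)"
    s=status.state();R=np.array(s["tool_rot"]);d=R.T@(np.array([x,y,z])-s["ee_pos"])*1000
    a=np.degrees(np.arctan2(R[1,1],R[0,1]));sp=0 if ang is None else -((ang-a+180)%360-180)
    print("shift",np.round(d,1),"spin",round(np.radians(sp),3),"toolY",round(a,2),"t",s["t"])
E
python3 - <<'E'
from h import *
np.set_printoptions(precision=4,suppress=True)
p=read_camera("top")
P=lambda u,v,z: px2w(p,170+u/3.7-.37,150+v/3.7-.37,z)[:2]
for n,u,v in(("he1",82,300),("he2",70,395),("pivot",166,356),("tip1",243,347),("tip2",242,377)): print(n,P(u,v,.022))
c=[P(*k,.012) for k in((361,63),(570,70),(562,350),(350,343))]
print("base",c,"ctr",np.mean(c,0)); print([np.linalg.norm(c[i]-c[(i+1)%4]) for i in range(4)])
d=(c[0]+c[1]-c[2]-c[3]);print("yaw",np.degrees(np.arctan2(d[1],d[0])))
print("edge top",P(288,153,.072),P(290,173,.072))
print("paddle",[P(*k,.148) for k in((405,283),(488,283),(486,368),(401,366))])
go(.449,-.125,.12,-5.4)
E
```

```text
he1 [ 0.483  -0.1181]
he2 [ 0.4261 -0.1123]
pivot [ 0.4488 -0.1684]
tip1 [ 0.4536 -0.2139]
tip2 [ 0.4357 -0.2135]
base [array([ 0.6299, -0.2828]), array([ 0.6241, -0.4102]), array([ 0.4513, -0.403 ]), array([ 0.457 , -0.2764])] ctr [ 0.5406 -0.3431]
[np.float64(0.12751320615327835), np.float64(0.17302387368014854), np.float64(0.12671120063408625), np.float64(0.17302386236161832)]
yaw -2.270630681924116
edge top [ 0.5586 -0.2454] [ 0.5468 -0.2467]
paddle [array([ 0.467, -0.317]), array([ 0.4665, -0.3615]), array([ 0.4204, -0.36  ]), array([ 0.422 , -0.3148])]
shift [ 351.8 -219.4  119.3] spin -1.033 toolY -64.58 t 1.2
```

{"method": "jog_arm", "body": {"xyz": [[39,-24,13],[78,-47,26],[117,-71,40],[157,-95,53],[196,-118,66]], "spin": [-0.115,-0.23,-0.346,-0.46,-0.578], "claw": 0}}

```text
t: 1.7
ee_pos: [0.3525, -0.2818, 0.173]
tool_rot: [[0.518, 0.855, 0.001], [0.855, -0.518, -0.0], [-0.0, 0.001, -1.0]]
ft_force: [1.0, -0.0, 0.6]
gripper_width: 1.001
grasp_force: 0.0
```

```bash
python3 -c "
from h import *
print(status.state()['ee_pos']);go(.453,-.130,.12,-5.7)"
```

```text
[ 0.35247515 -0.28176422  0.1729737 ]
shift [181.9   7.3  53. ] spin -0.445 toolY -31.2 t 1.7
```

{"method": "jog_arm", "body": {"xyz": [[45,2,13],[90,4,26],[135,6,40],[182,7,53],[182,7,53]], "spin": [-0.11,-0.22,-0.33,-0.445,-0.445]}}

```text
t: 2.2
ee_pos: [0.4537, -0.1273, 0.1184]
tool_rot: [[0.095, 0.995, -0.002], [0.996, -0.095, 0.002], [0.002, -0.003, -1.0]]
ft_force: [-1.5, -0.7, -0.7]
gripper_width: 1.001
grasp_force: 0.0
```

```bash
python3 -c "
from h import *
p=read_camera('wrist');save(p,'w1.png')
p=read_camera('side')
cv2.imwrite('pics/s2.png',cv2.resize(p['color'][240:420,200:440,::-1],None,fx=3,fy=3))
print(status.state()['ee_pos']);go(.453,-.130,.012,-5.7)"
```

```text
[ 0.45286604 -0.13103791  0.12002366]
shift [1.10e+00 1.00e-01 1.08e+02] spin -0.003 toolY -5.86 t 2.3
```

View pics/w1.png

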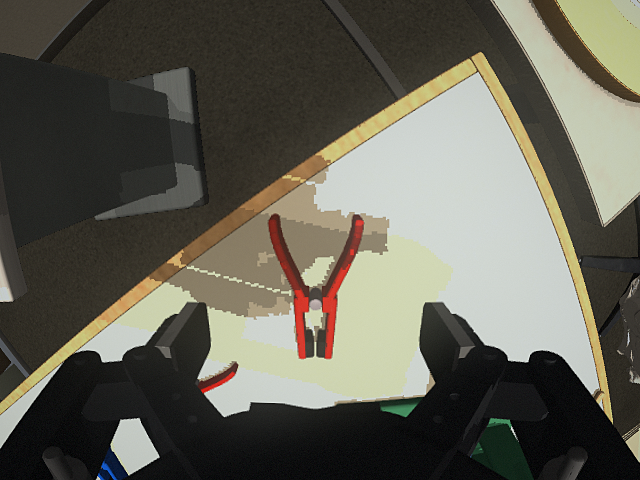

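The wrist view shows the clamp centred between the fingers: pivot (315,303), handle ends (275,218) and (358,218), tips (316,355). I'll check its position with the fisheye model.

```bash
cat >> h.py <<'E'
def fe(p,u,v,z):
    R=np.array(p["R"]);o=-R.T@np.array(p["t"]);a=np.array([u-p["cx"],v-p["cy"]]);r=np.hypot(*a);th=r/f(p)
    c=np.r_[a/r*np.sin(th),np.cos(th)];d=R.T@c;return o+d*(z-o[2])/d[2]
E
python3 -c "
from h import *
p=read_camera('wrist')
for q in((315,303),(275,218),(358,218),(302,355),(330,355)): print(q,fe(p,*q,.022).round(4))
go(.453,-.130,.012,-5.7)"
```

```text
(315, 303) [ 0.4486 -0.1686  0.022 ]
(275, 218) [ 0.4292 -0.1069  0.022 ]
(358, 218) [ 0.4821 -0.1124  0.022 ]
(302, 355) [ 0.4348 -0.2099  0.022 ]
(330, 355) [ 0.4552 -0.212   0.022 ]
shift [2.100e+00 1.000e-01 1.084e+02] spin -0.005 toolY -5.97 t 2.35
```

{"method": "jog_arm", "body": {"xyz": [[1,0,40],[2,0,80],[2,0,107],[2,0,107]], "spin": [0,0,0,0]}}

```text
t: 2.75
ee_pos: [0.4501, -0.1303, 0.0102]
tool_rot: [[0.107, 0.994, -0.006], [0.994, -0.107, 0.002], [0.001, -0.007, -1.0]]
ft_force: [1.1, -0.0, 0.0]
gripper_width: 0.999
grasp_force: 0.0
```

{"method": "jog_arm", "body": {"xyz": [[0,0,0],[0,0,0],[0,0,0],[0,0,0],[0,0,0]], "spin": [0,0,0,0,0], "claw": 1}}

```text
t: 3.25
ee_pos: [0.4557, -0.1308, 0.0174]
tool_rot: [[0.104, 0.995, 0.007], [0.995, -0.104, -0.002], [-0.002, 0.007, -1.0]]
ft_force: [-1.7, 1.0, 14.6]
gripper_width: 0.243
grasp_force: 61.7
```

{"method": "jog_arm", "body": {"xyz": [[0,0,0],[0,0,0],[0,0,0],[0,0,0],[0,0,0]], "spin": [0,0,0,0,0]}}

```text
t: 3.75
ee_pos: [0.4557, -0.1309, 0.0174]
tool_rot: [[0.104, 0.995, 0.007], [0.995, -0.104, -0.003], [-0.002, 0.007, -1.0]]
ft_force: [-1.4, 1.2, 14.1]
gripper_width: 0.244
grasp_force: 61.5
```

```bash
python3 -c "
from h import *
p=read_camera('wrist');save(p,'w2.png')
s=status.state();print(s['ee_pos'],s['gripper_width'],s['grasp_force'],s['ft_force']);go(.453,-.130,.016,-5.7)"
```

```text
[ 0.45572965 -0.13085376  0.0174146 ] 0.24471125577152697 61.508091324940324 [-0.85211964  0.57386814 13.28380197]
shift [ 0.6 -2.8  1.4] spin -0.005 toolY -5.98 t 3.8
```

View pics/w2.png

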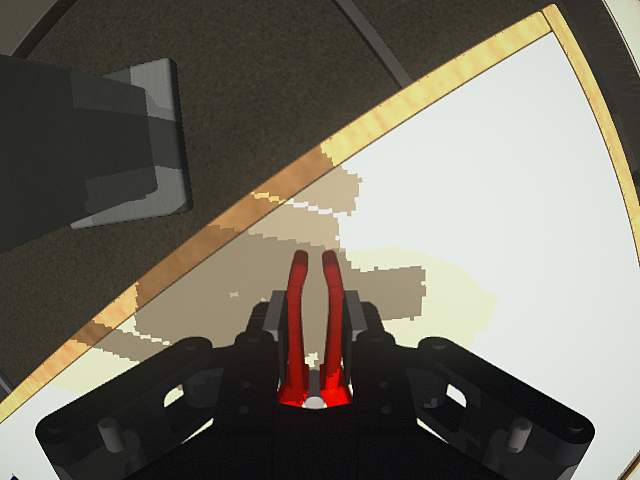

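The clamp is squeezed with its handles parallel, pivot at (315,403), and the opening is about 21 mm as expected at the stop. Next I'll lift it slightly and bring it in front of the pack edge, aligned.

```bash
python3 -c "
from h import *
p=read_camera('wrist')
print(fe(p,315,403,.022),fe(p,301,252,.022),fe(p,330,252,.022))
go(.4555,-.131,.023);go(.555,-.131,.023,-2.3)"
```

```text
[ 0.45099486 -0.17096214  0.022     ] [ 0.45322548 -0.10053313  0.022     ] [ 0.46376677 -0.10166827  0.022     ]
shift [-0.2 -0.2 -5.6] spin 0.0 toolY -5.97 t 3.85
shift [10.2 98.8 -4.9] spin -0.064 toolY -5.97 t 3.85
```

{"method": "jog_arm", "body": {"xyz": [[0,0,-10],[4,40,-10],[8,80,-10],[10,101,-10],[10,101,-10]], "spin": [0,-0.03,-0.05,-0.064,-0.064]}}

```text
t: 4.35
ee_pos: [0.5569, -0.1305, 0.0247]
tool_rot: [[0.039, 0.999, 0.003], [0.999, -0.039, -0.001], [-0.001, 0.003, -1.0]]
ft_force: [-1.4, -0.6, -0.6]
gripper_width: 0.246
grasp_force: 59.9
```

```bash
python3 -c "
from h import *
p=read_camera('top');q=read_camera('side')
a=cv2.resize(p['color'][160:260,190:310,::-1],None,fx=4,fy=4,interpolation=cv2.INTER_CUBIC);b=cv2.resize(q['color'][240:390,170:320,::-1],(400,400),interpolation=cv2.INTER_CUBIC)
o=np.zeros((400,800,3),np.uint8);o[:,:400]=a[:,:400];o[:,400:]=b;cv2.imwrite('pics/c3.png',o)
s=status.state();print(s['ee_pos'],s['gripper_width'],s['grasp_force'],s['ft_force']);go(.555,-.1835,.022,-2.3)"
```

```text
[ 0.55439129 -0.13042877  0.02383236] 0.2438092835849068 59.9246056645643 [ 0.13317413 -0.33265607 -0.61983366]
shift [-53.    2.7   1.8] spin 0.0 toolY -2.29 t 4.45
```

View pics/c3.png

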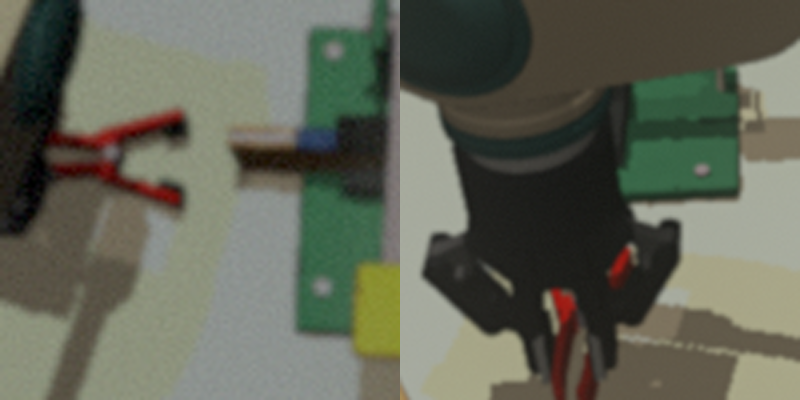

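The jaws are open, with tips at crop (182,113) and (180,198) and the pivot at (113,152). The pack end's top is at (231,138) and the foot of its near face at (239,171). I'll compare the lateral alignment.

```bash
python3 -c "
from h import *
p=read_camera('top')
P=lambda u,v,z: px2w(p,190+u/4-.37,160+v/4-.37,z).round(4)
print('tips',P(182,113,.027),P(180,198,.027),'pivot',P(113,152,.028))
print('pack top',P(231,127,.072),P(231,148,.072),'foot near',P(239,171,.006))
go(.555,-.1835,.022,-2.3)"
```

```text
tips [ 0.5775 -0.213   0.027 ] [ 0.5293 -0.2124  0.027 ] pivot [ 0.5555 -0.1753  0.028 ]
pack top [ 0.5577 -0.2453  0.072 ] [ 0.5463 -0.2453  0.072 ] foot near [ 0.5492 -0.2425  0.006 ]
shift [-53.    3.3   1.6] spin -0.0 toolY -2.31 t 4.5
```

{"method": "jog_arm", "body": {"xyz": [[-20,1,1],[-38,1,1],[-53,1,1],[-53,1,1],[-53,1,1]], "spin": [0,0,0,0,0]}}

```text
t: 5.0
ee_pos: [0.553, -0.1836, 0.0223]
tool_rot: [[0.041, 0.999, -0.0], [0.999, -0.041, 0.0], [0.0, -0.0, -1.0]]
ft_force: [-0.2, -0.1, -0.8]
gripper_width: 0.246
grasp_force: 59.9
```

```bash
python3 -c "
from h import *
p=read_camera('top')
a=cv2.resize(p['color'][160:260,190:310,::-1],None,fx=4,fy=4,interpolation=cv2.INTER_CUBIC);cv2.imwrite('pics/c4.png',a)
s=status.state();print(s['ee_pos'],s['gripper_width'],s['grasp_force'],s['ft_force']);go(.555,-.1835,.022,-2.3)"
```

```text
[ 0.55314441 -0.18316388  0.0222747 ] 0.24367446382863625 59.92080198135227 [-0.56916578 -0.09342834 -1.10682424]
shift [-0.3  1.9  0.3] spin -0.0 toolY -2.31 t 5.05
```

View pics/c4.png

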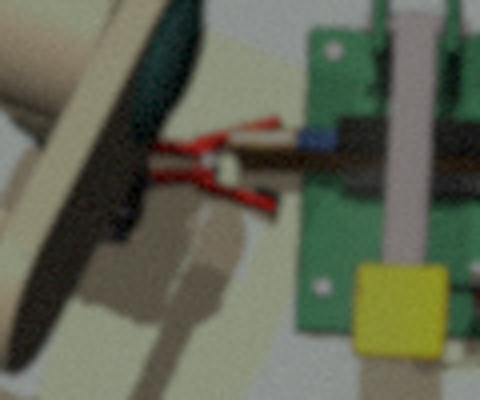

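The jaws straddle the pack: tips at (278,122) and (275,212), about 23 mm past the edge at (231,138). Now I'll release it.

{"method": "jog_arm", "body": {"xyz": [[0,0,0],[0,0,0],[0,0,0],[0,0,0],[0,0,0]], "spin": [0,0,0,0,0], "claw": 0}}

```text
t: 5.55
ee_pos: [0.5534, -0.1832, 0.0224]
tool_rot: [[0.04, 0.999, 0.0], [0.999, -0.04, -0.0], [-0.0, 0.0, -1.0]]
ft_force: [0.3, 0.6, -0.5]
gripper_width: 0.996
grasp_force: 0.0
```

{"method": "jog_arm", "body": {"xyz": [[0,0,0],[0,0,0],[0,0,0]], "spin": [0,0,0]}}

```text
t: 5.85
ee_pos: [0.5533, -0.1834, 0.0223]
tool_rot: [[0.04, 0.999, 0.0], [0.999, -0.04, -0.0], [-0.0, 0.0, -1.0]]
ft_force: [-0.5, 0.1, 0.3]
gripper_width: 0.998
grasp_force: 0.0
```

```bash
python3 -c "
from h import *
p=read_camera('wrist');save(p,'w5.png')
s=status.state();print(s['ee_pos'],s['gripper_width'],s['grasp_force'],s['ft_force'])"
```

```text
[ 0.55330571 -0.18340823  0.02229552] 0.9953498712513574 0.0 [ 0.01285767 -0.30014692  0.60743738]
```

View pics/w5.png

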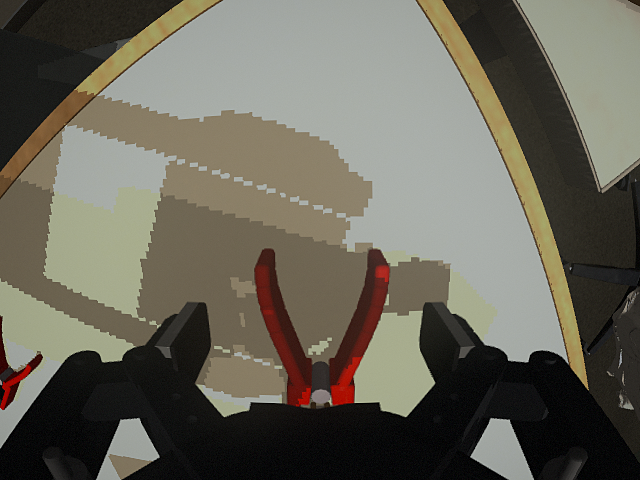

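The clamp is released: its handles stand splayed and clear of both pads (tips at (266,257) and (378,257)). Next I'll lift straight up.

{"method": "jog_arm", "body": {"xyz": [[0,0,-30],[0,0,-75],[0,0,-120],[0,0,-165],[0,0,-190]], "spin": [0,0,0,0,0]}}

```text
t: 6.4
ee_pos: [0.5542, -0.1837, 0.2172]
tool_rot: [[0.04, 0.999, 0.006], [0.999, -0.04, -0.002], [-0.002, 0.006, -1.0]]
ft_force: [0.1, -0.6, 0.8]
gripper_width: 0.995
grasp_force: 0.0
```

```bash
python3 -c "
from h import *
go(.438,-.338,.175,-2.3)
q=read_camera('side')
cv2.imwrite('pics/s6.png',cv2.resize(q['color'][190:370,150:390,::-1],None,fx=3.3,fy=3.3,interpolation=cv2.INTER_CUBIC))"
```

```text
shift [-158.7 -110.1   41.9] spin 0.0 toolY -2.29 t 6.4
```

View pics/s6.png

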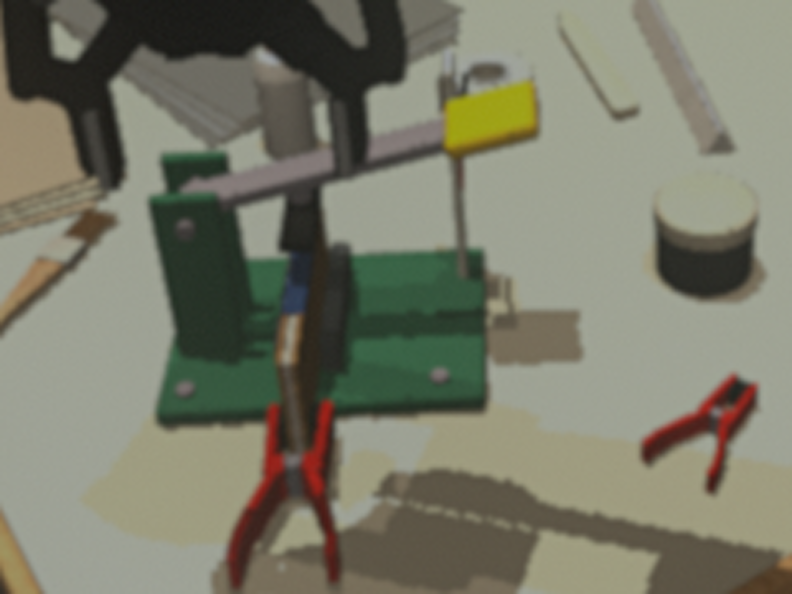

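The clamp sits on the pack with a jaw on each side: tips at (272,410) and (328,410), pivot (293,472). Next I'll shut the fingers and go above the paddle.

{"method": "jog_arm", "body": {"xyz": [[-39,-27,0],[-79,-55,0],[-119,-83,0],[-159,-110,10],[-159,-110,40]], "spin": [0,0,0,0,0], "claw": 1}}

```text
t: 6.95
ee_pos: [0.4349, -0.343, 0.1748]
tool_rot: [[0.046, 0.999, 0.004], [0.999, -0.046, -0.006], [-0.006, 0.004, -1.0]]
ft_force: [0.8, 1.4, -1.0]
gripper_width: 0.147
grasp_force: 0.0
```

{"method": "jog_arm", "body": {"xyz": [[0,0,0],[0,0,0],[0,0,0]], "spin": [0,0,0]}}

```text
t: 7.25
ee_pos: [0.4381, -0.3375, 0.1739]
tool_rot: [[0.038, 0.999, 0.002], [0.999, -0.038, -0.001], [-0.001, 0.002, -1.0]]
ft_force: [0.2, 0.4, 0.6]
gripper_width: 0.001
grasp_force: 0.0
```

```bash
python3 -c "
from h import *
s=status.state();print(s['ee_pos'],s['gripper_width'],s['ft_force']);go(.438,-.338,.145,-2.3)"
```

```text
[ 0.43808487 -0.33746888  0.17385237] 0.0011105187779177352 [0.21949667 0.43410321 0.55918952]
shift [-0.5 -0.1 28.9] spin 0.002 toolY -2.2 t 7.25
```

{"method": "jog_arm", "body": {"xyz": [[0,0,9],[0,0,18],[0,0,26],[0,0,33],[0,0,39]], "spin": [0,0,0,0,0]}}

```text
t: 7.75
ee_pos: [0.4369, -0.3379, 0.1331]
tool_rot: [[0.04, 0.999, -0.001], [0.999, -0.04, -0.0], [-0.0, -0.001, -1.0]]
ft_force: [-4.1, 1.1, 7.6]
gripper_width: -0.003
grasp_force: 3.2
```

{"method": "jog_arm", "body": {"xyz": [[0,0,3],[0,0,6],[0,0,9],[0,0,11],[0,0,11]], "spin": [0,0,0,0,0]}}

```text
t: 8.25
ee_pos: [0.4364, -0.338, 0.1224]
tool_rot: [[0.04, 0.999, -0.001], [0.999, -0.04, -0.0], [-0.0, -0.001, -1.0]]
ft_force: [-5.3, 0.6, 8.1]
gripper_width: 0.001
grasp_force: 3.9
```

```bash
python3 -c "
from h import *
q=read_camera('side')
cv2.imwrite('pics/s7.png',cv2.resize(q['color'][190:370,150:390,::-1],None,fx=3.3,fy=3.3,interpolation=cv2.INTER_CUBIC))
s=status.state();print(s['ee_pos'],s['gripper_width'],s['ft_force'],s['t'])"
```

```text
[ 0.43646196 -0.3379887   0.12255133] 0.0035029429089072344 [-4.912126    1.1034634   8.60201595] 8.3
```

View pics/s7.png

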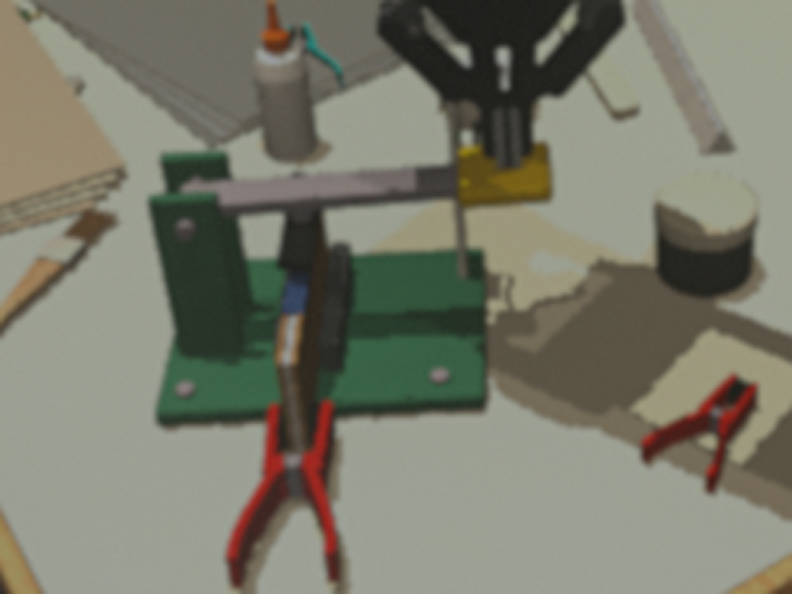

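The paddle is nearly level and its side face runs (460,150)–(550,200). The fingers rest on it, and the clamp is still on. I'll lower it 1.5 mm more, hold, and check the lever angle independently from the paddle's pixels.

{"method": "jog_arm", "body": {"xyz": [[0,0,1],[0,0,1.5],[0,0,1.5],[0,0,1.5],[0,0,1.5]], "spin": [0,0,0,0,0]}}

```text
t: 8.8
ee_pos: [0.4366, -0.338, 0.1212]
tool_rot: [[0.04, 0.999, -0.001], [0.999, -0.04, -0.001], [-0.001, -0.001, -1.0]]
ft_force: [-5.3, 1.5, 8.7]
gripper_width: -0.001
grasp_force: 4.0
```

```bash
python3 -c "
from h import *
q=read_camera('side');y=np.radians(-2.3)
def pts(th):
    o=[]
    for l in(-25,25):
        a=.295-th;b=.25-th
        x=65-165*np.cos(a)-l*np.cos(b)-12*np.sin(b)*-1*-1;z=100+165*np.sin(a)+l*np.sin(b)-12*np.cos(b)
        X=np.array([.5406+(x*np.cos(y)-23*np.sin(y))/1e3,-.3431+(x*np.sin(y)+23*np.cos(y))/1e3,z/1e3])
        u,v=w2px(q,X);o+=[round((u-150)*3.3),round((v-190)*3.3)]
    return o
for th in(0,.15,.2,.22,.25,.29): print(th,pts(th))
c=q['color'][190:370,150:390].astype(int);m=((c[:,:,0]>70)&(c[:,:,2]<.35*c[:,:,0])&(c[:,:,1]>.7*c[:,:,0])).astype(np.uint8)
for col in range(139,168,4):
    r=np.where(m[:,col])[0]; print(round(col*3.3),(r.max()+1)*3.3 if len(r) else None,end='; ')
s=status.state();print(s['ee_pos'],s['ft_force'],s['t'])"
```

```text
0 [439, 162, 533, 137]
0.15 [448, 194, 543, 182]
0.2 [449, 205, 545, 196]
0.22 [449, 210, 545, 202]
0.25 [450, 216, 545, 211]
0.29 [450, 225, 545, 223]
459 198.0; 472 204.6; 485 204.6; 498 201.29999999999998; 512 201.29999999999998; 525 201.29999999999998; 538 198.0; 551 None; [ 0.4365426  -0.338034    0.12123268] [-4.78325485  1.53994041  7.23563221] 8.85
```

The pixels and the tip height both give a lever angle of about 0.21 rad, in the green. I'll hold there.

{"method": "jog_arm", "body": {"xyz": [[0,0,0],[0,0,0],[0,0,0],[0,0,0],[0,0,0]], "spin": [0,0,0,0,0]}}

```text
t: 9.35
ee_pos: [0.4366, -0.3381, 0.1213]
tool_rot: [[0.04, 0.999, -0.001], [0.999, -0.04, -0.001], [-0.001, -0.001, -1.0]]
ft_force: [-5.7, 1.7, 9.2]
gripper_width: -0.001
grasp_force: 4.0
```

{"method": "jog_arm", "body": {"xyz": [[0,0,0],[0,0,0],[0,0,0],[0,0,0],[0,0,0]], "spin": [0,0,0,0,0]}}

```text
t: 9.85
ee_pos: [0.4366, -0.338, 0.1213]
tool_rot: [[0.04, 0.999, -0.001], [0.999, -0.04, -0.001], [-0.001, -0.001, -1.0]]
ft_force: [-5.6, 0.7, 8.2]
gripper_width: 0.0
grasp_force: 4.0
```

{"method": "jog_arm", "body": {"xyz": [[0,0,0],[0,0,0],[0,0,0],[0,0,0],[0,0,0]], "spin": [0,0,0,0,0]}}

```text
t: 10.35
ee_pos: [0.4366, -0.338, 0.1213]
tool_rot: [[0.04, 0.999, -0.001], [0.999, -0.04, -0.001], [-0.001, -0.001, -1.0]]
ft_force: [-5.0, 1.3, 7.8]
gripper_width: -0.0
grasp_force: 4.0
```

{"method": "jog_arm", "body": {"xyz": [[0,0,0],[0,0,0],[0,0,0],[0,0,0],[0,0,0]], "spin": [0,0,0,0,0]}}

```text
t: 10.85
ee_pos: [0.4366, -0.3381, 0.1213]
tool_rot: [[0.04, 0.999, -0.001], [0.999, -0.04, -0.001], [-0.001, -0.001, -1.0]]
ft_force: [-5.5, 1.3, 8.2]
gripper_width: -0.003
grasp_force: 4.0
```

{"method": "jog_arm", "body": {"xyz": [[0,0,0],[0,0,0],[0,0,0],[0,0,0],[0,0,0]], "spin": [0,0,0,0,0]}}

```text
t: 11.35
ee_pos: [0.4366, -0.338, 0.1213]
tool_rot: [[0.04, 0.999, -0.001], [0.999, -0.04, -0.0], [-0.001, -0.001, -1.0]]
ft_force: [-5.2, -0.2, 8.4]
gripper_width: 0.0
grasp_force: 4.0
```

{"method": "jog_arm", "body": {"xyz": [[0,0,0],[0,0,0],[0,0,0],[0,0,0],[0,0,0]], "spin": [0,0,0,0,0]}}

```text
t: 11.85
ee_pos: [0.4366, -0.338, 0.1213]
tool_rot: [[0.04, 0.999, -0.001], [0.999, -0.04, -0.001], [-0.001, -0.001, -1.0]]
ft_force: [-5.3, 0.5, 8.7]
gripper_width: 0.002
grasp_force: 4.0
```

```bash
python3 -c "
from h import *
s=status.state();print(s['ee_pos'],s['ft_force'],s['t'])
print(job.hand_in())"
```

```text
[ 0.43656569 -0.33802857  0.12125972] [-5.33721438  0.53055724  8.74989876] 11.85
the job is handed in; nothing more can be done
None
```

I clipped the red clamp onto the pack's free edge and let it go, held the lever at about 0.21 rad (in the green band) with roughly 8 N for 3 s, and handed the job in at 11.85 s still holding it; no verdict came back.

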